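# Put the two washed cocktail shakers back together

### The job

Two cocktail shakers, a large copper one and a small steel one, have been washed and stand in pieces on the bar. Put each back together where its tin stands: its own strainer top seated fully in the tin's mouth, then its own cap pushed home over the strainer's neck. Lower the parts into place, do not let them drop, do not shift or knock over the tins, and leave the jigger, bottle stopper, wine cork and bitters bottle alone.

Things in the scene. Friction and masses are not known exactly. Their poses are not given: they have to be found in the camera images.
- copper_tin: the large shaker tin: copper-coloured open cup, 130 mm tall, 82 mm across the mouth (74 mm inside), 57 mm across the foot, hollow, 0.35 kg, loose, light enough to be pushed over. Origin: centre of its underside; z up. Its rim lies at z = 130 mm.
- copper_strainer: large copper-coloured strainer top, 68 mm tall, 0.11 kg, standing on its skirt. Skirt 60 mm across at the foot, 70 mm at z = 16, where a ledge 81 mm across overhangs; dome to a flat shoulder at z = 48 (48 mm across); upright neck to grip, 32 mm across, z = 48 to 63; bevelled, pierced top. Origin: centre of underside, z up. Seated: ledge on the tin's rim, origin 114 mm above the tin's.
- copper_cap: the large shaker's cap, copper-coloured plain round cup turned upside down, 30 mm tall, 45 mm across at its open lower end and 41 mm at its closed upper end; hollow from below, 37 mm inside at the mouth and 25 mm deep; about 0.05 kg. Origin: centre of its underside; z up. Seated over the neck it rests on the strainer's shoulder, its origin 48 mm above the strainer's origin.
- steel_tin: the small shaker tin: silver-grey steel open cup, 102 mm tall, 68 mm across the mouth (61 mm inside), 47 mm across the foot, hollow, 0.25 kg, loose, light enough to be pushed over. Origin: centre of its underside; z up. Its rim lies at z = 102 mm.
- steel_strainer: small silver-grey steel strainer top, 58 mm tall, 0.08 kg, standing on its skirt. Skirt 48 mm across at the foot, 57 mm at z = 14, where a ledge 67 mm across overhangs; dome to a flat shoulder at z = 40 (39 mm across); upright neck to grip, 25 mm across, z = 40 to 53; bevelled, pierced top. Origin: centre of underside, z up. Seated: ledge on the tin's rim, origin 88 mm above the tin's.
- steel_cap: the small shaker's cap, silver-grey steel cup turned upside down, 26 mm tall, 38 mm across at its open lower end and 34 mm at its closed upper end; 30 mm inside at the mouth and 21 mm deep; about 0.04 kg. Origin: centre of its underside; z up. Seated over the neck it rests on the strainer's shoulder, its origin 40 mm above the strainer's origin.
- jigger: copper-coloured hourglass jigger (double measure), 46 mm across, 84 mm tall, standing; to be left alone. Origin: centre of its underside; z up.
- stopper: bottle stopper standing on its copper-coloured knob with the black ribbed plug up, 28 mm across, 47 mm tall; to be left alone. Origin: centre of its underside; z up.
- cork: light brown wine cork standing on end, 24 mm across, 45 mm tall; to be left alone. Origin: centre of its underside; z up.
- bitters: small brown dropper bottle with a pale label and a black dropper top, 33 mm across, 102 mm tall; to be left alone. Origin: centre of its underside; z up.
Not all that is in view belongs to the job. Leave any purple or turquoise look-alike of the steel_strainer alone.

How it is judged:
By the outcome, as a careful person would: the job done as asked, in the order asked, and still so for the second after the job is handed in, with the robot touching nothing.
It also fails if it takes over 96 s, if anything falls off the work surface, if the arm or the gripper's body presses on something with over 40 N, if the wrist force passes 120 N, or if a joint passes its speed limit or range.

### The arm

A 6-joint arm with a two-finger parallel gripper is mounted at the origin on a cart in front of the work surface, level with it; the furniture and walls round the work are solid. World frame = base frame: x ahead of the robot, y to its left, z up, the work surface at z = 0. Lengths are in m, angles in degrees, forces in N, time in s.
With the tool pointing down it reaches from about 0.35 to 0.875 m from the base axis. Payload 4.2 kg.
Tool frame: the origin (TCP) lies between the finger pads; the fingertips stand 19 mm ahead of it and the grasp point (between the pads) is the TCP; z points along the fingers, y is the line along which they close (so a half turn about z gives the same grasp; the last joint's range is limited). The gripper opens to 87 mm and grips with 3 to 60 N. Pads are 19 mm wide; open, the fingers measure 117 mm over their backs; the gripper's body (75 mm by 190 mm) begins 51 mm behind the grasp point.
Start: joints at [-62.303, 22.042, 0.453, 0, -68.411, -14.817], TCP at [0.139, -0.609, 0.242] pointing down, gripper open.
Joint ranges: [-179.83, 179.83], [-69.29, 118.12], [-61.27, 80.66], [-181.25, 117.63], [-171.15, -9.14], [-177.46, 177.46]. Speed limits (degrees/s): [159.86, 159.86, 180, 180, 180, 180].

### API

Orientations are given as a 3x3 rotation matrix whose columns are the frame's x, y, z axes.
In Python, from station import r gives the robot as it stands.
- The arm moves only by the tool drive_tool, never from a script. Its argument "steps" is one flat list of numbers, 7 for each row, row after row: the turn, a rotation vector about the tool's x, y, z in rad, then the shift along the tool's x, y, z in m, then the opening, from 0 (shut) to 1 (fully open). A call has 1 to 10 rows; each row shifts and turns the commanded pose from where the row before left it, along the tool's axes as they then stand; what a row does not reach is not made up. A row lasts 1/12 s, in which the tool goes at most 41.7 mm and 7.16 degrees, less where a joint would pass 70% of its speed; a pose out of reach is approached as far as the arm can. A call is refused whole if a number of a shift passes 0.0417 or a number of a turn 0.125, either way. A call with a gripper value outside its range is refused whole. The fingers move at their own pace and stop on an object; the grip force is fixed at half the most. Time passes only in rows, so rows that do not move let the fingers close. It gives the time, the measured TCP pose, the force, the opening and the grip force at its end, in the units of the state.
- r.sense(): the state, without advancing time (a new reading comes with each control period).
- r.capture(name): name is "scene" or "top"; returns the picture (384x512x3 uint8, blue, green, red); there is no depth.
- r.camera_params(name): a dict with "camera_matrix" (3x3 intrinsics, pixels), "k1" (the pictures are not rectified: a ray, as slopes to the right and down, at radius r is drawn at 1 + k1 r^2 times it, then the intrinsics apply), "extrinsics" (4x4, takes a point from world to camera coordinates). Camera axes: x right, y down, z forward; pixel columns grow to the right and rows downward; lengths in m; the calibration is good to about 2 mm. A picture is of the moment at which its call begins. camera_params takes no time and is no camera call.
- r.finish_job(): hands the job in; it is judged then, once.
The state is a dict: "time_s": time; "joints": joint angles; "joint_velocities": joint speeds; "effort": joint torques, N m; "tcp_pos": TCP position; "ee_rot": TCP orientation; "wrist_force": force on the tool from outside, world axes, zero at the start; "moment": the same for the moment, N m; "gripper_width": opening from 0.0 (shut) to 1.0 (fully open); "gripper_force": force on a finger pad.
Only numpy, scipy, OpenCV 4.12 (cv2) and the standard library are available. Lean on these libraries where they do the work, as an engineer would, in place of code of your own. Each camera call takes 0.05 s, during which the arm holds its last target. There are 200 camera calls.

## Working session

There is one attempt and no reset: what is moved stays moved. The work goes in short steps, Python scripts to look and compute and a tool call to move; the robot and the scene stay as the last step left them, time stands still between calls to the robot, and variables do not carry over. Pictures are saved under pics/ and viewed, at most 14 in all, crops included, and the job is handed in when it is done.

Besides the shell and the picture viewer there is one more tool, called after ">>>" as name(argument=value, ...) on one line, values as JSON. drive_tool: Moves the arm, as the interface text tells. Its arguments: {"type":"object","properties":{"steps":{"type":"array"}},"required":["steps"]}

```bash
mkdir -p pics; python3 - <<'E'
from station import r
import cv2
for n in("scene","top"):
    cv2.imwrite(f"pics/{n}0.png",r.capture(n)); p=r.camera_params(n); print(n,p)
s=r.sense(); print(s)
E
```

```text
scene {'camera_matrix': array([[445.79515624,   0.        , 260.1266264 ],
       [  0.        , 445.79515624, 190.37430167],
       [  0.        ,   0.        ,   1.        ]]), 'k1': -0.13424299607058146, 'extrinsics': array([[-0.8790035 , -0.47642818,  0.01921059,  0.4083973 ],
       [-0.30814489,  0.53685463, -0.78538769,  0.24546077],
       [ 0.36386753, -0.69627817, -0.61870601,  1.3415496 ],
       [ 0.        ,  0.        ,  0.        ,  1.        ]])}
top {'camera_matrix': array([[497.58248644,   0.        , 257.95113694],
       [  0.        , 497.58248644, 191.28508303],
       [  0.        ,   0.        ,   1.        ]]), 'k1': 0.015329538707310079, 'extrinsics': array([[-0.00739564, -0.99984673, -0.01586877, -0.05840618],
       [-0.98519191,  0.01000381, -0.17116313,  0.48405161],
       [ 0.17129564,  0.01436792, -0.9851149 ,  1.59938954],
       [ 0.        ,  0.        ,  0.        ,  1.        ]])}
{'time_s': 0.1, 'joints': array([-6.23019536e+01,  2.20881293e+01,  3.91909420e-01, -2.47946772e-02,
       -6.84101475e+01, -1.48158611e+01]), 'joint_velocities': array([ 0.02427086, -0.01901194,  0.12553011,  0.03602631,  0.02871023,
       -0.04046292]), 'effort': array([ 1.08030031e-04, -3.91690671e+01,  1.87933713e+01,  4.23189729e+00,
        1.34490972e-02, -6.98855160e-05]), 'tcp_pos': array([ 0.13925802, -0.60881555,  0.24058098]), 'ee_rot': array([[-9.74866111e-01, -2.22790953e-01, -5.06612018e-04],
       [-2.22791513e-01,  9.74864396e-01,  1.83073405e-03],
       [ 8.60070340e-05,  1.89758944e-03, -9.99998196e-01]]), 'wrist_force': array([ 0.20077324, -0.26773653,  0.41501915]), 'moment': array([ 0.01845127,  0.02748815, -0.00607452]), 'gripper_force': 0.0, 'gripper_width': 0.999466696993561}
```

View pics/scene0.png

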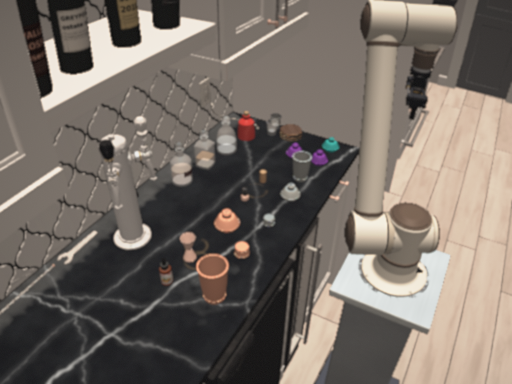

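View pics/top0.png

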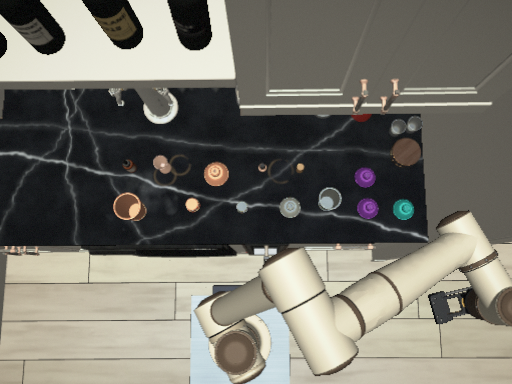

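The scene view shows the copper tin (212,278), cap (242,249), strainer (227,220), steel cap (268,219), strainer (290,191) and tin (302,165). In the top view they are at (128,206), (193,205), (216,174), (242,207), (290,207) and (329,198). The purple and turquoise look-alikes are on the right. I'll zoom in to pick edges.

```bash
cat > h.py <<'E'
import numpy as np, cv2
from station import r
P={n:r.camera_params(n) for n in("scene","top")}
def ray(n,u,v):
    p=P[n];K=p["camera_matrix"];E=p["extrinsics"]
    d=np.array([(u-K[0,2])/K[0,0],(v-K[1,2])/K[1,1]]);s=d.copy()
    for _ in range(20): s=d/(1+p["k1"]*(s@s))
    R=E[:3,:3]; return -R.T@E[:3,3], R.T@np.array([s[0],s[1],1.])
def plane(n,u,v,z):
    o,d=ray(n,u,v); return (o+d*(z-o[2])/d[2])[:2]
def two(a,b):
    (o1,d1),(o2,d2)=ray("scene",*a),ray("top",*b)
    t=np.linalg.lstsq(np.c_[d1,-d2],o2-o1,rcond=None)[0]
    p,q=o1+d1*t[0],o2+d2*t[1]; return (p+q)/2,np.linalg.norm(p-q)
def proj(n,X):
    p=P[n];c=p["extrinsics"]@np.r_[X,1];s=c[:2]/c[2];s=s*(1+p["k1"]*(s@s));K=p["camera_matrix"]
    return s*K[0,0]+K[:2,2]
def crop(n,u0,v0,w,h,k,f,im=None):
    im=r.capture(n) if im is None else im
    cv2.imwrite(f,cv2.resize(im[v0:v0+h,u0:u0+w],None,fx=k,fy=k,interpolation=cv2.INTER_CUBIC))
E
python3 - <<'E'
from h import *
crop("top",105,145,248,80,3.2,"pics/t1.png",cv2.imread("pics/top0.png"))
crop("scene",150,140,180,165,3.6,"pics/s1.png",cv2.imread("pics/scene0.png"))
for n,(u,v),z in [("ctin",(128,206),.13),("ccap",(193,205),.03),("cstr",(216,174),.06),("scap",(242,207),.026),("sstr",(290,207),.05),("stin",(329,198),.102)]: print(n,plane("top",u,v,z))
E
```

```text
ctin [0.42574783 0.34059028]
ccap [0.44158259 0.15289327]
cstr [0.53925659 0.0743865 ]
scap [ 0.433889   -0.00920137]
sstr [ 0.42897888 -0.16681088]
stin [ 0.44916196 -0.28774198]
```

View pics/t1.png

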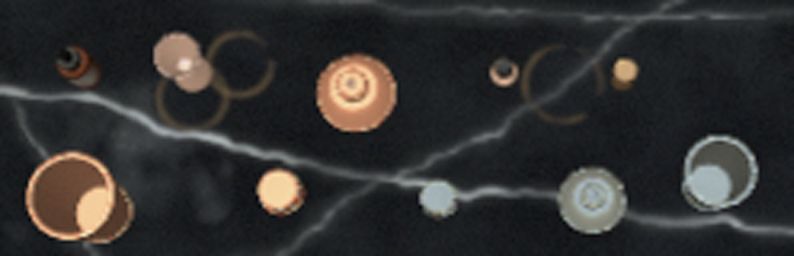

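View pics/s1.png

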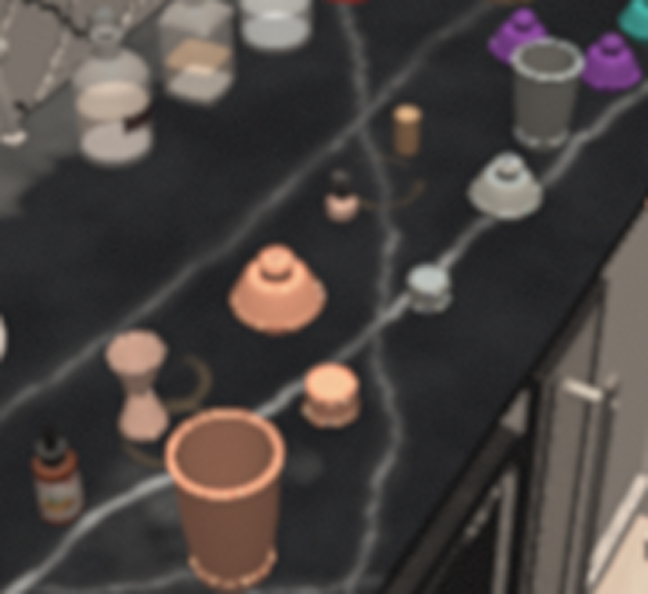

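Crop centres read off are given below. The two views also show the bitters bottle and jigger well behind the copper tin. Next I triangulate.

```bash
python3 - <<'E'
from h import *
T=lambda x,y:(105+(x+.5)/3.2-.5,145+(y+.5)/3.2-.5)
S=lambda x,y:(150+(x+.5)/3.6-.5,140+(y+.5)/3.6-.5)
for n,t,s,z in [("ctin",(70,196),(225,453),.13),("stin",(720,174),(548,62),.102),("ccap",(277,190),(331,384),.03),("scap",(438,198),(430,278),.026),("cstr_top",(351,86),(275,253),.066),("sstr_top",(593,195),(508,163),.056),("cledge",(357,93),None,.018),("sledge",(593.5,200),None,.016),("ctinfoot",(0,0),(233,555),.0)]:
    print(n,"top",plane("top",*T(*t),z).round(4),"scene",plane("scene",*S(*s),z).round(4) if s else "", [np.round(q,4) for q in two(S(*s),T(*t))] if s else "")
E
```

```text
ctin top [0.4261 0.3452] scene [0.4241 0.3468] [array([0.4258, 0.3455, 0.1281]), np.float64(0.0013)]
stin top [ 0.4458 -0.2897] scene [ 0.4451 -0.2822] [array([ 0.4475, -0.2902,  0.0963]), np.float64(0.0015)]
ccap top [0.4449 0.1589] scene [0.4426 0.1619] [array([0.4448, 0.1592, 0.0266]), np.float64(0.0011)]
scap top [ 0.4355 -0.0077] scene [ 0.4341 -0.0054] [array([ 0.4355, -0.0076,  0.0237]), np.float64(0.0006)]
cstr_top top [0.5463 0.0793] scene [0.5519 0.0746] [array([0.5468, 0.0794, 0.0711]), np.float64(0.0034)]
sstr_top top [ 0.4327 -0.1665] scene [ 0.4312 -0.1638] [array([ 0.4328, -0.1667,  0.0535]), np.float64(0.0006)]
cledge top [0.5491 0.0779] scene  
sledge top [ 0.4332 -0.1689] scene  
ctinfoot top [0.6593 0.4655] scene [0.4294 0.3393] [array([0.5124, 0.3988, 0.095 ]), np.float64(0.2375)]
```

>>> drive_tool(steps=[0,0,0.112,0,0,0,1,0,0,0.112,0,0,0,1,0,0,0,-0.021,0.0315,0,1,0,0,0,-0.021,0.0315,0,1,0,0,0,-0.021,0.0315,0,1,0,0,0,-0.021,0.0315,0,1,0,0,0,-0.021,0.0315,0,1,0,0,0,-0.021,0.0315,0,1,0,0,0,-0.021,0.0315,0,1,0,0,0,-0.021,0.0315,0,1])

```text
time_s: 0.93
tcp_pos: [0.3075, -0.3553, 0.2413]
ee_rot: [[-1.0, -0.0, -0.0], [-0.0, 1.0, 0.0], [0.0, 0.0, -1.0]]
wrist_force: [1.8, -0.0, -0.1]
gripper_width: 0.999
gripper_force: 0.0
```

>>> drive_tool(steps=[0,0,0,-0.021,0.0315,0,1,0,0,0,-0.021,0.0315,0,1,0,0,0,-0.021,0.0315,0,1,0,0,0,-0.021,0.0315,0,1,0,0,0,-0.021,0.0315,0,1,0,0,0,-0.021,0.0315,0,1,0,0,0,0,0,0.04,1,0,0,0,0,0,0.04,1,0,0,0,0,0,0,1,0,0,0,0,0,0,1])

```text
time_s: 1.77
tcp_pos: [0.4318, -0.168, 0.1604]
ee_rot: [[-1.0, -0.001, -0.006], [-0.001, 1.0, -0.0], [0.006, -0.0, -1.0]]
wrist_force: [-0.2, -1.3, 0.7]
gripper_width: 0.999
gripper_force: 0.0
```

```bash
python3 - <<'E'
from h import *
s=r.sense();print(s["tcp_pos"].round(4))
crop("scene",240,110,100,100,6,"pics/s2.png")
for z in(.04,.058): print(proj("scene",[.433,-.168,z]))
E
```

```text
[ 0.4318 -0.168   0.1604]
[290.52984627 187.69419822]
[290.8404339 183.6898361]
```

View pics/s2.png

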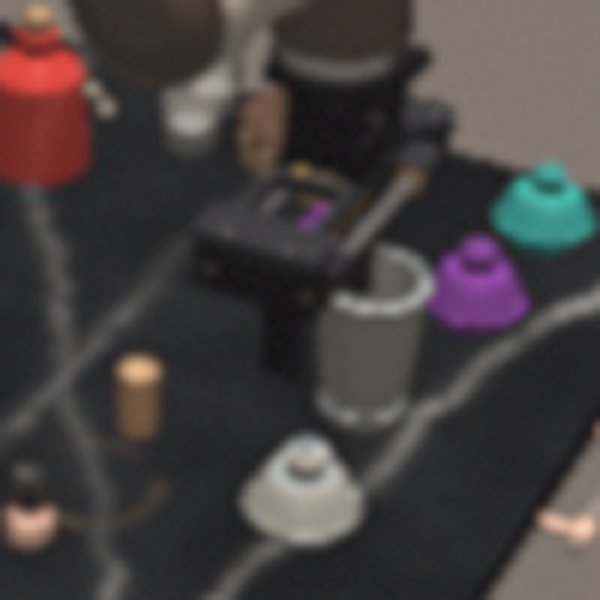

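The close view shows the steel strainer's neck at about crop (305,455), which is (290.8,185) in the full image. That matches the estimate, so I descend and grip.

>>> drive_tool(steps=[0,0,0,-0.001,0,0.033,1,0,0,0,0,0,0.033,1,0,0,0,0,0,0.02,1,0,0,0,0,0,0.013,1,0,0,0,0,0,0,0,0,0,0,0,0,0,0,0,0,0,0,0,0,0,0,0,0,0,0,0,0,0,0,0,0,0,0,0,0,0,0,0,0,0,0])

```text
time_s: 2.65
tcp_pos: [0.4346, -0.1681, 0.0636]
ee_rot: [[-1.0, -0.001, 0.002], [-0.001, 1.0, -0.0], [-0.002, -0.0, -1.0]]
wrist_force: [-0.2, -0.4, -0.1]
gripper_width: 0.631
gripper_force: 0.0
```

>>> drive_tool(steps=[0,0,0,0,0,0,0,0,0,0,0,0,0,0,0,0,0,0,0,0,0,0,0,0,0,0,0,0])

```text
time_s: 2.98
tcp_pos: [0.434, -0.168, 0.0626]
ee_rot: [[-1.0, -0.001, -0.0], [-0.001, 1.0, -0.0], [0.0, -0.0, -1.0]]
wrist_force: [0.3, 0.6, 0.4]
gripper_width: 0.323
gripper_force: 0.0
```

>>> drive_tool(steps=[0,0,0,0,0,0,0,0,0,0,0,0,0,0,0,0,0,0,0,0,0,0,0,0,0,0,-0.02,0,0,0,0,0,0,-0.035,0,0,0,0,0,0,-0.035,0,0,0,0,0,0,-0.035,0,0,0,0,0,0,-0.025,0,0,0,0,0,0,0,0,0,0,0,0,0,0,0])

```text
time_s: 3.82
tcp_pos: [0.4344, -0.1679, 0.2137]
ee_rot: [[-1.0, -0.0, 0.003], [-0.0, 1.0, 0.0], [-0.003, 0.0, -1.0]]
wrist_force: [-0.2, -0.1, -2.0]
gripper_width: 0.268
gripper_force: 30.0
```

>>> drive_tool(steps=[0,0,0,-0.003,-0.03,0,0,0,0,0,-0.003,-0.03,0,0,0,0,0,-0.003,-0.03,0,0,0,0,0,-0.003,-0.02,0,0,0,0,0,0,-0.01,0,0,0,0,0,0,0,0,0,0,0,0,0,0,0,0])

```text
time_s: 4.4
tcp_pos: [0.4451, -0.2877, 0.2108]
ee_rot: [[-1.0, 0.001, -0.003], [0.001, 1.0, 0.002], [0.003, 0.002, -1.0]]
wrist_force: [1.2, -0.5, -0.2]
gripper_width: 0.268
gripper_force: 30.0
```

```bash
python3 - <<'E'
from h import *
s=r.sense();print(s["tcp_pos"].round(4),s["wrist_force"],s["gripper_width"],s["gripper_force"])
im=r.capture("scene");a=cv2.resize(im[110:190,250:350],None,fx=6,fy=6,interpolation=2)
cv2.imwrite("pics/s3.png",a)
print(proj("scene",[.446,-.289,.102]),proj("scene",[*s["tcp_pos"][:2],s["tcp_pos"][2]-.0626+.014]))
E
```

```text
[ 0.4451 -0.2877  0.2108] [ 1.20724179 -0.45105139 -0.15253784] 0.26838567076375897 29.99761410348583
[302.39810609 155.89999349] [303.75608837 142.27002791]
```

View pics/s3.png

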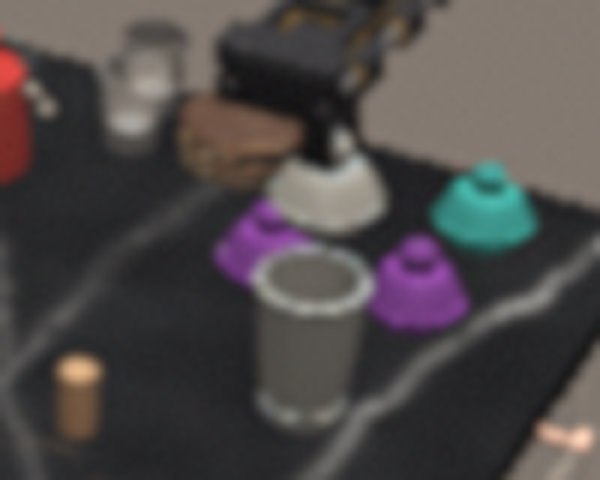

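The strainer's ledge is centred at crop (327,198) and the rim at (313,279). The strainer sits about 2 mm low in x relative to the tin, so I correct that and lower.

>>> drive_tool(steps=[0,0,0,-0.0025,-0.001,0.015,0,0,0,0,0,0,0.015,0,0,0,0,0,0,0.012,0,0,0,0,0,0,0.004,0,0,0,0,0,0,0.003,0,0,0,0,0,0,0.003,0,0,0,0,0,0,0.002,0,0,0,0,0,0,0,0,0,0,0,0,0,0,0])

```text
time_s: 5.2
tcp_pos: [0.4488, -0.289, 0.159]
ee_rot: [[-1.0, -0.001, 0.001], [-0.001, 1.0, -0.0], [-0.001, -0.0, -1.0]]
wrist_force: [-0.0, -0.3, -1.7]
gripper_width: 0.272
gripper_force: 30.0
```

>>> drive_tool(steps=[0,0,0,0,0,0.002,0,0,0,0,0,0,0.002,0,0,0,0,0,0,0.002,0,0,0,0,0,0,0,0,0,0,0,0,0,0,0])

```text
time_s: 5.62
tcp_pos: [0.4485, -0.289, 0.1524]
ee_rot: [[-1.0, -0.001, -0.0], [-0.001, 1.0, 0.0], [0.0, 0.0, -1.0]]
wrist_force: [-0.3, -0.1, -0.1]
gripper_width: 0.272
gripper_force: 30.0
```

>>> drive_tool(steps=[0,0,0,0,0,0.0015,0,0,0,0,0,0,0.0015,0,0,0,0,0,0,0,0,0,0,0,0,0,0,0])

```text
time_s: 5.95
tcp_pos: [0.4491, -0.2893, 0.1506]
ee_rot: [[-1.0, -0.001, 0.001], [-0.001, 1.0, -0.001], [-0.001, -0.001, -1.0]]
wrist_force: [0.3, 0.3, 4.5]
gripper_width: 0.271
gripper_force: 30.0
```

>>> drive_tool(steps=[0,0,0,0,0,0,0.5,0,0,0,0,0,0,0.6,0,0,0,0,0,0,0.7,0,0,0,0,0,0,0.8,0,0,0,0,0,0,0.8,0,0,0,0,0,-0.02,0.8,0,0,0,0,0,-0.03,0.8,0,0,0,0,0,-0.03,0.8,0,0,0,0,0.03,0,0.8,0,0,0,0,0.035,0,0.8])

```text
time_s: 6.78
tcp_pos: [0.4496, -0.2247, 0.2312]
ee_rot: [[-1.0, 0.003, 0.004], [0.003, 1.0, -0.001], [-0.004, -0.001, -1.0]]
wrist_force: [0.1, 0.4, -0.8]
gripper_width: 0.793
gripper_force: 0.0
```

>>> drive_tool(steps=[0,0,0,0.002,0.035,0,0.8,0,0,0,0.002,0.035,0,0.8,0,0,0,0.002,0.035,0,0.8,0,0,0,0.002,0.035,0,0.8,0,0,0,0.002,0.035,0,0.8,0,0,0,0.002,0.03,0,0.8,0,0,0,0.002,0.011,0.03,0.8,0,0,0,0,0,0.04,0.8,0,0,0,0,0,0.03,0.8,0,0,0,0,0,0,0.8])

```text
time_s: 7.62
tcp_pos: [0.43, -0.0087, 0.1246]
ee_rot: [[-1.0, -0.0, -0.012], [-0.0, 1.0, -0.003], [0.012, -0.003, -1.0]]
wrist_force: [-0.6, -0.0, 0.3]
gripper_width: 0.798
gripper_force: 0.0
```

```bash
python3 - <<'E'
from h import *
s=r.sense();print(s["tcp_pos"].round(4))
im=r.capture("scene");a=cv2.resize(im[130:240,240:350],None,fx=5,fy=5,interpolation=2)
cv2.imwrite("pics/s4.png",a)
print(proj("scene",[.4355,-.0076,.026]),proj("scene",[.446,-.289,.102]),proj("scene",[.446,-.289,.146]))
E
```

```text
[ 0.43   -0.0087  0.1246]
[269.01621494 216.33357864] [302.39810609 155.89999349] [303.31783173 145.82414191]
```

View pics/s4.png

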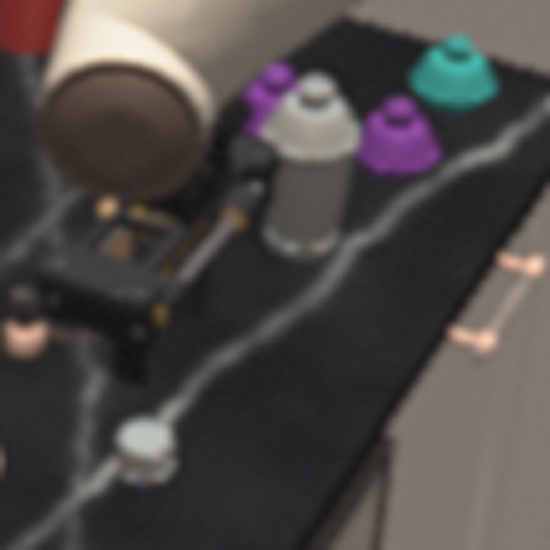

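The steel strainer sits level in its tin, with its top at (303.6,146), as predicted. The steel cap's top is at (269.2,216.9), so I descend on it.

>>> drive_tool(steps=[0,0,0,0,0,0,0.8,0,0,0,0,0,0.035,0.8,0,0,0,0,0,0.035,0.8,0,0,0,0,0,0.02,0.8,0,0,0,0,0,0.01,0.8,0,0,0,0,0,0,0.8,0,0,0,0,0,0,0.8])

```text
time_s: 8.25
tcp_pos: [0.4362, -0.0077, 0.0309]
ee_rot: [[-1.0, -0.001, 0.003], [-0.001, 1.0, 0.001], [-0.003, 0.001, -1.0]]
wrist_force: [-0.1, -0.5, 0.0]
gripper_width: 0.804
gripper_force: 0.0
```

>>> drive_tool(steps=[0,0,0,0,0,0.006,0.7,0,0,0,0,0,0,0.5,0,0,0,0,0,0,0,0,0,0,0,0,0,0,0,0,0,0,0,0,0,0,0,0,0,0,0,0,0,0,0,0,0,0,0,0,0,0,0,0,0,0,0,0,0,0,0,0,0,0,0,0,0,0,0,0])

```text
time_s: 9.08
tcp_pos: [0.4346, -0.0079, 0.0238]
ee_rot: [[-1.0, -0.001, 0.0], [-0.001, 1.0, 0.0], [-0.0, 0.0, -1.0]]
wrist_force: [-1.8, 0.9, 5.1]
gripper_width: 0.422
gripper_force: 30.0
```

>>> drive_tool(steps=[0,0,0,0,0,-0.015,0,0,0,0,0,0,-0.04,0,0,0,0,0,0,-0.04,0,0,0,0,0,0,-0.04,0,0,0,0,0,0,-0.04,0,0,0,0,-0.002,-0.035,0,0,0,0,0,-0.002,-0.035,0,0,0,0,0,-0.002,-0.035,0,0,0,0,0,-0.002,-0.035,0,0,0,0,0,-0.002,-0.035,0,0])

```text
time_s: 9.92
tcp_pos: [0.4439, -0.1844, 0.1982]
ee_rot: [[-1.0, -0.001, -0.0], [-0.001, 1.0, 0.0], [0.0, 0.0, -1.0]]
wrist_force: [-0.3, 0.2, -0.9]
gripper_width: 0.425
gripper_force: 30.0
```

>>> drive_tool(steps=[0,0,0,-0.002,-0.035,0,0,0,0,0,0,-0.035,0,0,0,0,0,0,-0.025,0,0,0,0,0,0,-0.011,0,0,0,0,0,0,0,0,0,0,0,0,0,0,0,0,0,0,0,0,0,0,0,0,0,0,0,0,0,0])

```text
time_s: 10.58
tcp_pos: [0.4466, -0.2878, 0.1986]
ee_rot: [[-1.0, -0.002, -0.0], [-0.002, 1.0, 0.0], [0.0, 0.0, -1.0]]
wrist_force: [-0.8, -0.3, -0.3]
gripper_width: 0.426
gripper_force: 30.0
```

```bash
python3 - <<'E'
from h import *
s=r.sense();print(s["tcp_pos"].round(4),s["wrist_force"],s["gripper_width"])
im=r.capture("scene");a=cv2.resize(im[110:180,270:340],None,fx=8,fy=8,interpolation=2)
cv2.imwrite("pics/s5.png",a)
t=s["tcp_pos"]
for X in ([t[0],t[1],t[2]-.0238],[.446,-.289,.141],[.446,-.289,.102]): print((proj("scene",X)-[270,110]+.5)*8-.5)
print("x dir px per mm",(proj("scene",[.447,-.289,.141])-proj("scene",[.446,-.289,.141]))*8,(proj("scene",[.446,-.288,.141])-proj("scene",[.446,-.289,.141]))*8)
E
```

```text
[ 0.4466 -0.2878  0.1986] [-0.76020341 -0.29723615 -0.30084796] 0.42563758882305847
[272.69535414 236.87277322]
[269.19699232 299.38221049]
[262.68484873 370.69994791]
x dir px per mm [-2.00633039 -0.60292129] [-0.89474588  1.02659226]
```

View pics/s5.png

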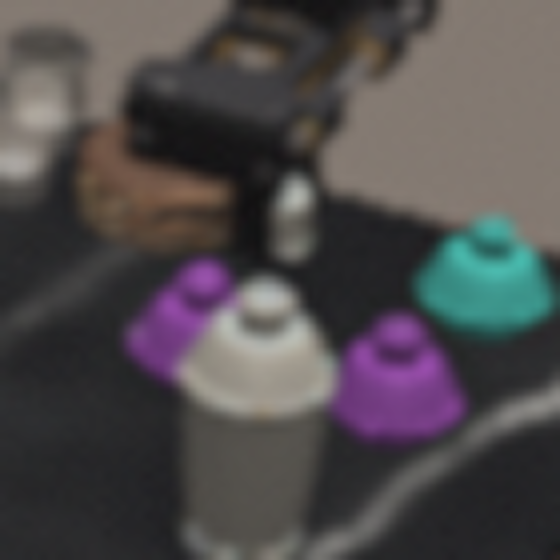

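The cap's lower edge is visible around crop (290,262), its right edge at x=317, giving a mouth centre near 275. The neck is centred near 267 and the ledge near 258. Only a nudge of about 1.5 mm is needed.

>>> drive_tool(steps=[0,0,0,-0.0014,-0.0015,0.014,0,0,0,0,0,0,0.01,0,0,0,0,0,0,0.003,0,0,0,0,0,0,0.003,0,0,0,0,0,0,0.003,0,0,0,0,0,0,0.002,0,0,0,0,0,0,0,0,0,0,0,0,0,0,0])

```text
time_s: 11.3
tcp_pos: [0.448, -0.2905, 0.1637]
ee_rot: [[-1.0, -0.001, -0.0], [-0.001, 1.0, 0.0], [0.0, 0.0, -1.0]]
wrist_force: [-0.1, 0.1, -0.2]
gripper_width: 0.423
gripper_force: 30.0
```

>>> drive_tool(steps=[0,0,0,0,0.001,0.002,0,0,0,0,0,0,0.002,0,0,0,0,0,0,0.002,0,0,0,0,0,0,0.002,0,0,0,0,0,0,0.001,0,0,0,0,0,0,0,0,0,0,0,0,0,0,0])

```text
time_s: 11.88
tcp_pos: [0.448, -0.2895, 0.1545]
ee_rot: [[-1.0, -0.001, -0.0], [-0.001, 1.0, -0.0], [0.0, -0.0, -1.0]]
wrist_force: [0.5, -0.9, -0.7]
gripper_width: 0.426
gripper_force: 30.0
```

>>> drive_tool(steps=[0,0,0,0,0,0.0015,0,0,0,0,0,0,0.0015,0,0,0,0,0,0,0.001,0,0,0,0,0,0,0,0,0,0,0,0,0,0,0])

```text
time_s: 12.3
tcp_pos: [0.4487, -0.2899, 0.1521]
ee_rot: [[-1.0, -0.001, 0.002], [-0.001, 1.0, -0.001], [-0.002, -0.001, -1.0]]
wrist_force: [-0.9, 1.2, 6.2]
gripper_width: 0.422
gripper_force: 30.0
```

Contact at the expected height. I release and go to the copper strainer.

>>> drive_tool(steps=[0,0,0,0,0,0,0.6,0,0,0,0,0,0,0.7,0,0,0,0,0,0,0.7,0,0,0,0,0,0,0.8,0,0,0,0,0,-0.02,0.8,0,0,0,0,0,-0.03,0.8,0,0,0,0,0,-0.02,0.8,0,0,0,-0.01,0.035,0,0.8,0,0,0,-0.01,0.035,0,0.8,0,0,0,-0.01,0.035,0,0.8])

```text
time_s: 13.13
tcp_pos: [0.4779, -0.1837, 0.2208]
ee_rot: [[-1.0, 0.001, 0.001], [0.001, 1.0, 0.0], [-0.001, 0.0, -1.0]]
wrist_force: [1.2, -0.4, -0.7]
gripper_width: 0.797
gripper_force: 0.0
```

>>> drive_tool(steps=[0,0,0,-0.01,0.037,0,0.8,0,0,0,-0.01,0.038,0,0.8,0,0,0,-0.01,0.038,0,0.8,0,0,0,-0.01,0.038,0,0.8,0,0,0,-0.01,0.038,0,0.8,0,0,0,-0.01,0.038,0,0.8,0,0,0,-0.009,0.036,0,0.8,0,0,0,0,0,0.03,0.8,0,0,0,0,0,0.03,0.8,0,0,0,0,0,0,0.8])

```text
time_s: 13.97
tcp_pos: [0.5427, 0.0783, 0.1545]
ee_rot: [[-1.0, -0.001, -0.012], [-0.001, 1.0, -0.003], [0.012, -0.003, -1.0]]
wrist_force: [-1.2, -0.4, -1.1]
gripper_width: 0.799
gripper_force: 0.0
```

```bash
python3 - <<'E'
from h import *
s=r.sense();print(s["tcp_pos"].round(4))
im=r.capture("scene");a=cv2.resize(im[130:240,190:340],None,fx=5,fy=5,interpolation=2)
cv2.imwrite("pics/s6.png",a)
for X in([.5475,.0785,.068],[.5475,.0785,.016],[.4475,-.2895,.154]): print((proj("scene",X)-[190,130]+.5)*5-.5)
E
```

```text
[0.5427 0.0783 0.1545]
[184.63525305 404.85207354]
[186.85639563 464.18862061]
[567.8284827   70.90662091]
```

View pics/s6.png

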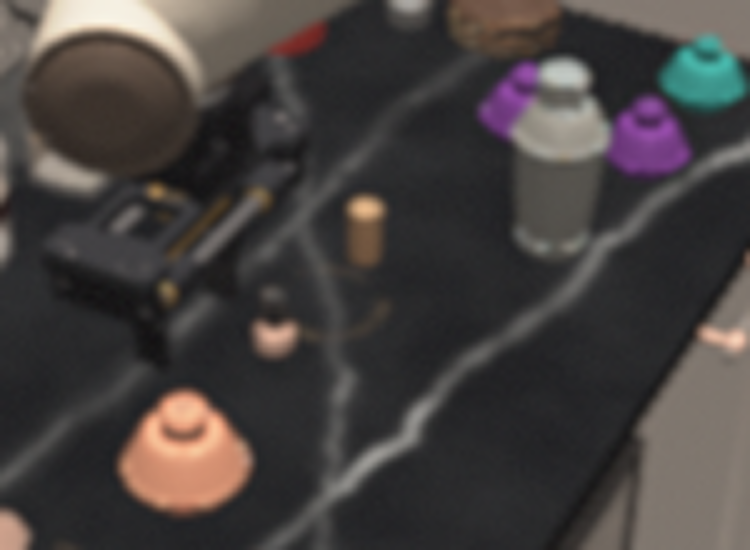

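The steel shaker is assembled, with its cap top at about crop (563,75). The copper strainer's ledge is centred at crop (185.5,463), as predicted. I descend.

>>> drive_tool(steps=[0,0,0,0,0,0.03,0.8,0,0,0,0,0,0.03,0.8,0,0,0,0,0,0.02,0.8,0,0,0,0,0,0.005,0.8,0,0,0,0,0,0,0.8,0,0,0,0,0,0,0.8,0,0,0,0,0,0,0.8])

```text
time_s: 14.6
tcp_pos: [0.5483, 0.0789, 0.0778]
ee_rot: [[-1.0, -0.001, 0.004], [-0.001, 1.0, 0.001], [-0.004, 0.001, -1.0]]
wrist_force: [-0.9, 0.9, 0.3]
gripper_width: 0.801
gripper_force: 0.0
```

>>> drive_tool(steps=[0,0,0,0,0,0.007,0.6,0,0,0,0,0,0,0,0,0,0,0,0,0,0,0,0,0,0,0,0,0,0,0,0,0,0,0,0,0,0,0,0,0,0,0,0,0,0,0,0,0,0,0,0,0,0,0,0,0,0,0,0,0,0,0,0,0,0,0,0,0,0,0])

```text
time_s: 15.43
tcp_pos: [0.5467, 0.0786, 0.0686]
ee_rot: [[-1.0, -0.001, 0.0], [-0.001, 1.0, 0.0], [-0.0, 0.0, -1.0]]
wrist_force: [0.4, -0.9, 1.5]
gripper_width: 0.357
gripper_force: 30.0
```

>>> drive_tool(steps=[0,0,0,0,0,-0.016,0,0,0,0,0,0,-0.04,0,0,0,0,0,0,-0.04,0,0,0,0,0,0,-0.04,0,0,0,0,0,0,-0.04,0,0,0,0,0.012,0.028,0,0,0,0,0,0.015,0.034,0,0,0,0,0,0.015,0.034,0,0,0,0,0,0.015,0.034,0,0,0,0,0,0.015,0.034,0,0])

```text
time_s: 16.27
tcp_pos: [0.4732, 0.2436, 0.2442]
ee_rot: [[-1.0, -0.0, -0.001], [-0.0, 1.0, -0.0], [0.001, -0.0, -1.0]]
wrist_force: [0.8, -0.3, -0.8]
gripper_width: 0.349
gripper_force: 30.0
```

>>> drive_tool(steps=[0,0,0,0.015,0.034,0,0,0,0,0,0.015,0.034,0,0,0,0,0,0.012,0.025,0,0,0,0,0,0.006,0.01,0,0,0,0,0,0,0,0,0,0,0,0,0,0,0,0,0,0,0,0,0,0,0,0,0,0,0,0,0,0])

```text
time_s: 16.93
tcp_pos: [0.4269, 0.3442, 0.2445]
ee_rot: [[-1.0, 0.001, -0.0], [0.001, 1.0, -0.0], [0.0, -0.0, -1.0]]
wrist_force: [0.0, 0.8, -1.0]
gripper_width: 0.354
gripper_force: 30.0
```

```bash
python3 - <<'E'
from h import *
s=r.sense();t=s["tcp_pos"];print(t.round(4),s["wrist_force"],s["gripper_width"])
im=r.capture("scene");o=[160,195]
cv2.imwrite("pics/s7.png",cv2.resize(im[195:310,160:275],None,fx=5,fy=5,interpolation=2))
f=lambda X:(proj("scene",X)-o+.5)*5-.5
for X in([*t[:2],t[2]-.0686+.016],[.4258,.3455,.13],[.4258,.3455,0]): print(f(X))
print(f([.4268,.3455,.13])-f([.4258,.3455,.13]),f([.4258,.3465,.13])-f([.4258,.3455,.13]))
E
```

```text
[0.4269 0.3442 0.2445] [ 0.00567756  0.77547411 -1.0076302 ] 0.3544281477602176
[254.5993726  267.51742254]
[261.24236211 351.61191812]
[273.15209417 505.9969627 ]
[-1.58093382 -0.69885867] [-1.03265206  1.21938245]
```

View pics/s7.png

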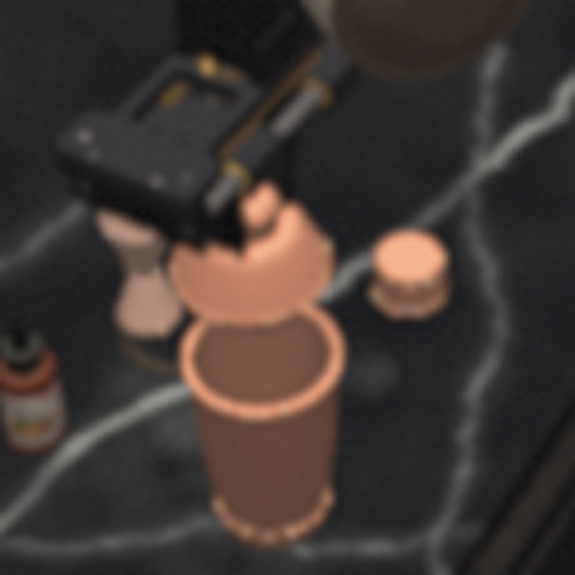

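The tin's rim spans crop x 180–347 with its bottom at y≈418. The held strainer's ledge spans 168–336 with its bottom at ≈326. I compare these with the projected rings.

```bash
python3 - <<'E'
from h import *
s=r.sense();t=s["tcp_pos"]
def ext(c,z,R):
    q=np.array([(proj("scene",[c[0]+R*np.cos(a),c[1]+R*np.sin(a),z])-[160,195]+.5)*5-.5 for a in np.linspace(0,6.28,90)])
    return q.min(0).round(0),q.max(0).round(0)
print("rim",ext([.4258,.3455],.13,.041),"ledge",ext(t[:2],t[2]-.0526,.0405),ext(t[:2],t[2]-.0496,.0405))
E
```

```text
rim (array([184., 295.]), array([339., 411.])) ledge (array([175., 212.]), array([333., 326.])) (array([175., 208.]), array([333., 321.]))
```

>>> drive_tool(steps=[0,0,0,0.0035,0.002,0.01,0,0,0,0,0,0,0.015,0,0,0,0,0,0,0.015,0,0,0,0,0,0,0.004,0,0,0,0,0,0,0.003,0,0,0,0,0,0,0.003,0,0,0,0,0,0,0,0,0,0,0,0,0,0,0])

```text
time_s: 17.65
tcp_pos: [0.4233, 0.3477, 0.1951]
ee_rot: [[-1.0, -0.001, 0.001], [-0.001, 1.0, 0.001], [-0.001, 0.001, -1.0]]
wrist_force: [-0.1, 0.0, -1.1]
gripper_width: 0.355
gripper_force: 30.0
```

>>> drive_tool(steps=[0,0,0,0,0,0.002,0,0,0,0,0,0,0.002,0,0,0,0,0,0,0.002,0,0,0,0,0,0,0.002,0,0,0,0,0,0,0.001,0,0,0,0,0,0,0,0,0,0,0,0,0,0,0])

```text
time_s: 18.23
tcp_pos: [0.423, 0.3475, 0.1855]
ee_rot: [[-1.0, -0.001, -0.0], [-0.001, 1.0, -0.0], [0.0, -0.0, -1.0]]
wrist_force: [-0.2, -0.1, -1.5]
gripper_width: 0.358
gripper_force: 30.0
```

>>> drive_tool(steps=[0,0,0,0,0,0.0015,0,0,0,0,0,0,0.0015,0,0,0,0,0,0,0.001,0,0,0,0,0,0,0,0,0,0,0,0,0,0,0])

```text
time_s: 18.65
tcp_pos: [0.4235, 0.3476, 0.1828]
ee_rot: [[-1.0, -0.001, 0.001], [-0.001, 1.0, 0.0], [-0.002, 0.0, -1.0]]
wrist_force: [-1.0, -1.2, 5.4]
gripper_width: 0.35
gripper_force: 30.0
```

Seated. I release and go to the copper cap.

>>> drive_tool(steps=[0,0,0,0,0,0,0.5,0,0,0,0,0,0,0.6,0,0,0,0,0,0,0.8,0,0,0,0,0,0,0.8,0,0,0,0,0,0,0.8,0,0,0,0,0,-0.02,0.8,0,0,0,0,0,-0.03,0.8,0,0,0,0,0,-0.01,0.8,0,0,0,-0.003,-0.03,0,0.8,0,0,0,-0.003,-0.035,0,0.8])

```text
time_s: 19.48
tcp_pos: [0.4292, 0.2834, 0.2418]
ee_rot: [[-1.0, -0.004, 0.001], [-0.004, 1.0, 0.001], [-0.001, 0.001, -1.0]]
wrist_force: [0.4, -0.8, -0.3]
gripper_width: 0.796
gripper_force: 0.0
```

>>> drive_tool(steps=[0,0,0,-0.003,-0.035,0,0.8,0,0,0,-0.003,-0.035,0,0.8,0,0,0,-0.003,-0.03,0,0.8,0,0,0,-0.003,-0.02,0,0.8,0,0,0,-0.003,-0.003,0.03,0.8,0,0,0,0,0,0.04,0.8,0,0,0,0,0,0.04,0.8,0,0,0,0,0,0,0.8])

```text
time_s: 20.15
tcp_pos: [0.4393, 0.156, 0.1248]
ee_rot: [[-1.0, 0.002, -0.014], [0.002, 1.0, -0.008], [0.014, -0.008, -1.0]]
wrist_force: [-1.5, -0.5, -0.1]
gripper_width: 0.8
gripper_force: 0.0
```

```bash
python3 - <<'E'
from h import *
s=r.sense();print(s["tcp_pos"].round(4))
im=r.capture("scene");o=[160,185]
cv2.imwrite("pics/s8.png",cv2.resize(im[185:310,160:285],None,fx=5,fy=5,interpolation=2))
f=lambda X:(proj("scene",X)-o+.5)*5-.5
for X in([.4445,.1595,.03],[.4225,.3475,.13],[.4225,.3475,.177]): print(f(X))
E
```

```text
[0.4393 0.156  0.1248]
[409.16807298 304.98608403]
[264.40397534 406.36613369]
[259.82521675 344.7753275 ]
```

View pics/s8.png

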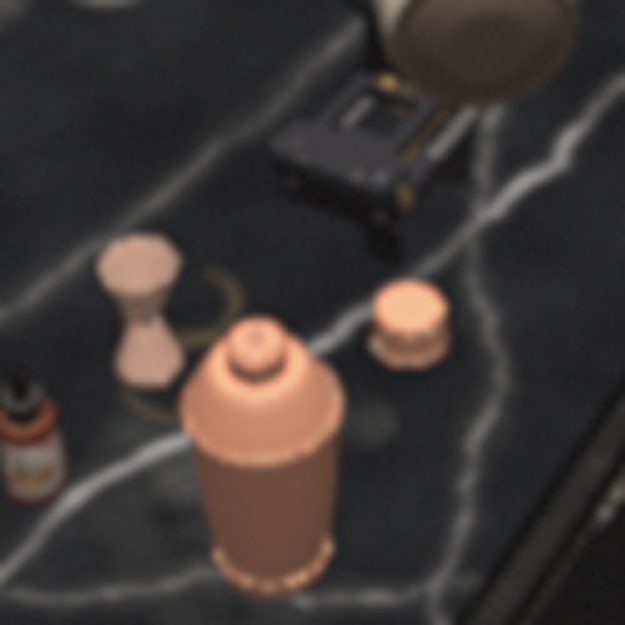

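The copper strainer is seated level, with its neck at crop (257,345). The cap's top is at (411,308), within 2 mm of the estimate. I descend.

>>> drive_tool(steps=[0,0,0,0.001,0,0,0.8,0,0,0,0,0,0.035,0.8,0,0,0,0,0,0.035,0.8,0,0,0,0,0,0.02,0.8,0,0,0,0,0,0.008,0.8,0,0,0,0,0,0,0.8,0,0,0,0,0,0,0.8])

```text
time_s: 20.78
tcp_pos: [0.4447, 0.1608, 0.0354]
ee_rot: [[-1.0, -0.002, 0.003], [-0.002, 1.0, 0.002], [-0.003, 0.002, -1.0]]
wrist_force: [0.4, -0.4, -0.3]
gripper_width: 0.803
gripper_force: 0.0
```

>>> drive_tool(steps=[0,0,0,0,0,0.009,0.7,0,0,0,0,0,0,0.6,0,0,0,0,0,0,0,0,0,0,0,0,0,0,0,0,0,0,0,0,0,0,0,0,0,0,0,0,0,0,0,0,0,0,0,0,0,0,0,0,0,0,0,0,0,0,0,0,0,0,0,0,0,0,0,0])

```text
time_s: 21.62
tcp_pos: [0.4434, 0.1597, 0.025]
ee_rot: [[-1.0, -0.001, 0.001], [-0.001, 1.0, 0.0], [-0.001, 0.0, -1.0]]
wrist_force: [-0.6, 0.1, 6.1]
gripper_width: 0.521
gripper_force: 30.0
```

>>> drive_tool(steps=[0,0,0,0,0,-0.017,0,0,0,0,0,0,-0.04,0,0,0,0,0,0,-0.04,0,0,0,0,0,0,-0.04,0,0,0,0,0,0,-0.04,0,0,0,0,0,0,-0.03,0,0,0,0,0.003,0.028,0,0,0,0,0,0.003,0.03,0,0,0,0,0,0.003,0.03,0,0,0,0,0,0.003,0.03,0,0])

```text
time_s: 22.45
tcp_pos: [0.4305, 0.2784, 0.2315]
ee_rot: [[-1.0, -0.0, -0.0], [-0.0, 1.0, 0.0], [0.0, 0.0, -1.0]]
wrist_force: [1.0, -0.3, 0.2]
gripper_width: 0.522
gripper_force: 30.0
```

>>> drive_tool(steps=[0,0,0,0.003,0.03,0,0,0,0,0,0.003,0.025,0,0,0,0,0,0.002,0.015,0,0,0,0,0,0,0,0,0,0,0,0,0,0,0,0,0,0,0,0,0,0,0,0,0,0,0,0,0,0])

```text
time_s: 23.03
tcp_pos: [0.423, 0.3463, 0.2315]
ee_rot: [[-1.0, 0.0, -0.0], [0.0, 1.0, -0.0], [0.0, -0.0, -1.0]]
wrist_force: [-0.2, 0.5, -0.6]
gripper_width: 0.521
gripper_force: 30.0
```

```bash
python3 - <<'E'
from h import *
s=r.sense();t=s["tcp_pos"];print(t.round(4),s["wrist_force"],s["gripper_width"])
im=r.capture("scene");o=np.array([170,190])
cv2.imwrite("pics/s9.png",cv2.resize(im[190:290,170:270],None,fx=6,fy=6,interpolation=2))
def ext(c,z,R):
    q=np.array([(proj("scene",[c[0]+R*np.cos(a),c[1]+R*np.sin(a),z])-o+.5)*6-.5 for a in np.linspace(0,6.28,90)])
    return q.min(0).round(0),q.max(0).round(0)
print("cap",ext(t[:2],t[2]-.025,.0225),"neck base",ext([.4235,.3475],.164,.016),"neck top",ext([.4235,.3475],.177,.016),"ledge",ext([.4235,.3475],.131,.0405))
E
```

```text
[0.423  0.3463 0.2315] [-0.21428424  0.474889   -0.63861548] 0.5208515156538401
cap (array([196., 296.]), array([302., 372.])) neck base (array([214., 377.]), array([288., 431.])) neck top (array([213., 356.]), array([287., 410.])) ledge (array([163., 389.]), array([347., 526.]))
```

View pics/s9.png

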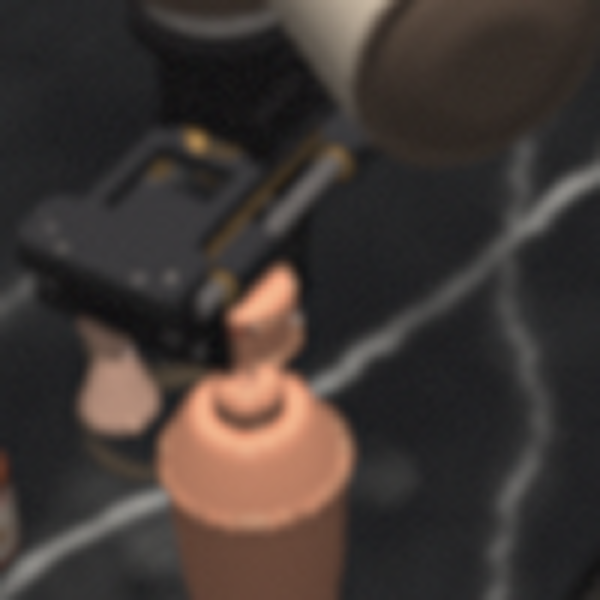

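The neck base spans crop x 212–287 and the cap's right edge is at 304, both within 1 mm of prediction. I lower the cap.

>>> drive_tool(steps=[0,0,0,0,0.001,0.01,0,0,0,0,0,0,0.01,0,0,0,0,0,0,0.003,0,0,0,0,0,0,0.003,0,0,0,0,0,0,0.003,0,0,0,0,0,0,0.002,0,0,0,0,0,0,0,0,0,0,0,0,0,0,0])

```text
time_s: 23.75
tcp_pos: [0.423, 0.3486, 0.2006]
ee_rot: [[-1.0, -0.001, 0.0], [-0.001, 1.0, 0.0], [-0.0, 0.0, -1.0]]
wrist_force: [-0.1, -0.0, -0.3]
gripper_width: 0.516
gripper_force: 30.0
```

>>> drive_tool(steps=[0,0,0,0,-0.001,0.002,0,0,0,0,0,0,0.002,0,0,0,0,0,0,0.002,0,0,0,0,0,0,0.002,0,0,0,0,0,0,0.002,0,0,0,0,0,0,0,0,0,0,0,0,0,0,0])

```text
time_s: 24.33
tcp_pos: [0.4229, 0.3474, 0.1904]
ee_rot: [[-1.0, -0.001, -0.0], [-0.001, 1.0, -0.0], [0.0, -0.0, -1.0]]
wrist_force: [-0.1, 0.3, 0.2]
gripper_width: 0.52
gripper_force: 30.0
```

>>> drive_tool(steps=[0,0,0,0,0,0.0015,0,0,0,0,0,0,0.0015,0,0,0,0,0,0,0.001,0,0,0,0,0,0,0,0,0,0,0,0,0,0,0])

```text
time_s: 24.75
tcp_pos: [0.4232, 0.3477, 0.1873]
ee_rot: [[-1.0, -0.001, 0.001], [-0.001, 1.0, 0.001], [-0.001, 0.001, -1.0]]
wrist_force: [-1.1, 0.1, 4.4]
gripper_width: 0.524
gripper_force: 30.0
```

Seated, with contact at the expected height. I release and retreat.

>>> drive_tool(steps=[0,0,0,0,0,0,0.6,0,0,0,0,0,0,0.7,0,0,0,0,0,0,0.8,0,0,0,0,0,0,0.8,0,0,0,0,0,0,0.8,0,0,0,0,0,-0.02,0.8,0,0,0,0,0,-0.03,0.8,0,0,0,0,0,-0.03,0.8,0,0,0,0,-0.035,0,0.8,0,0,0,0,-0.035,0,0.8])

```text
time_s: 25.58
tcp_pos: [0.4236, 0.2785, 0.2681]
ee_rot: [[-1.0, -0.003, 0.003], [-0.003, 1.0, 0.003], [-0.003, 0.003, -1.0]]
wrist_force: [0.1, -0.7, -0.5]
gripper_width: 0.798
gripper_force: 0.0
```

>>> drive_tool(steps=[0,0,0,0,-0.035,0,0.8,0,0,0,0,-0.035,0,0.8,0,0,0,0,-0.035,0,0.8,0,0,0,0,0,0,0.8,0,0,0,0,0,0,0.8,0,0,0,0,0,0,0.8])

```text
time_s: 26.08
tcp_pos: [0.4233, 0.1726, 0.2667]
ee_rot: [[-1.0, -0.0, 0.001], [-0.0, 1.0, 0.001], [-0.001, 0.001, -1.0]]
wrist_force: [-0.7, -0.3, -0.5]
gripper_width: 0.8
gripper_force: 0.0
```

```bash
python3 - <<'E'
from h import *
print(r.sense()["tcp_pos"])
im=r.capture("scene")
cv2.imwrite("pics/s10.png",cv2.resize(im[130:310,150:340],None,fx=3.3,fy=3.3,interpolation=2))
E
```

```text
[0.42334951 0.17255625 0.2667162 ]
```

View pics/s10.png

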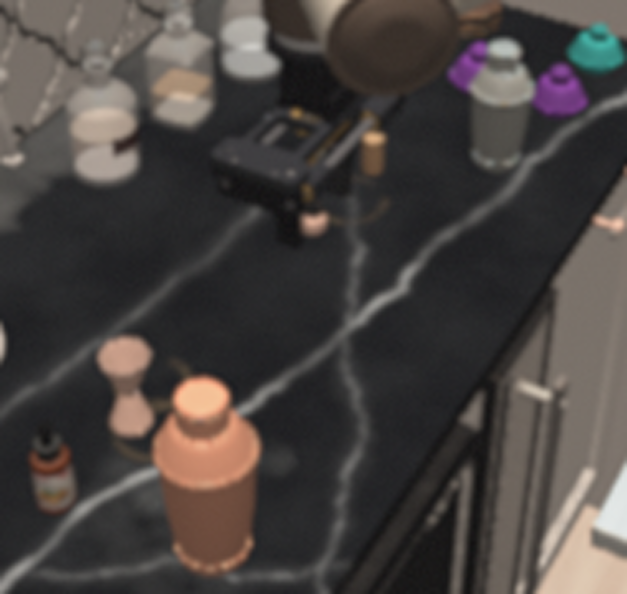

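Both shakers stand assembled, copper at crop (205,470) and steel at (500,100), and everything else is where it was.

```bash
python3 -c "
from station import r
print(r.finish_job())"
```

```text
the job is handed in; nothing more can be done
None
```

Both shakers are back together where their tins stood, each with its own strainer seated and its own cap pushed home, and the job was handed in at about 26 s.

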